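# Find the key that opens the lock box

### The job

One of the two green-handled keys in the grey stand fits the lock on top of the blue lock box. Try them in the lock until you have the one that goes fully home, turn it clockwise (seen from above) as far as it goes, about an eighth of a turn, and leave it standing in the lock. Put a key that does not fit back in the stand or lay it down on the bench.

Things in the scene. Friction and masses are not known exactly. Their poses are not given: they have to be found in the camera images.
- key_1: Key: upright green grip plate 40 (x) x 12 (y) mm, z 11 to 51 mm, flat sides gripped across y from above; steel collar 42x18x5 mm below it; under that a 24 mm bit (at most 42x6 mm), hidden in the stand. 60-130 g. Origin: centre of the collar's underside, z up; half a turn about z is the same. Starts upright in a stand slot. One of the two keys fits; names and places do not tell which.
- key_2: Second key, same outside as key_1 (same origin and axes), bit cut differently. Both start in a fixed grey stand 74x160 mm, 32 mm high, side by side 90 mm apart along their y, collars resting on its top, in slots 53x16 mm, 28 mm deep: a key can be put straight back where it stood.
- keyhole (a point): Centre of the brass lock face on a fixed blue box 150x190x80 mm; z up, level with the box top; a ring 106 mm across round it is 3 mm high. Two holes on the x axis, 22 (x) x 16 (y) mm, 17 mm either side, 28 deep. Fitting key: x along this x (either way), straight down, play 7 mm in x, 5 in y, collar underside then on the face. The other stops with its collar 24 mm above. Frame does not turn.
- lock_core (a joint): Angle of the brass lock face: 0 locked (start), grows clockwise seen from above, stop at 0.785 rad (unlocked; holes then in line with the green dots, at 0 with the red). Light friction (0.06 N m), stays where left. The key has about 0.25 rad of turning play in the holes, so it is turned about 1.05 rad in all.
Mind the look-alikes: they are no part of the job. Leave any orange look-alike of the key_2 alone. What is shaped like the key_1 but orange is not meant.

How it is judged:
By the outcome, as a careful person would: the job done as asked, in the order asked, and still so for the second after the job is handed in, with the robot touching nothing.
It also fails if it takes over 67 s, if anything falls off the work surface, if the arm or the gripper's body presses on something with over 40 N, if the wrist force passes 120 N, or if a joint passes its speed limit or range.

### The arm

A 7-joint arm with a two-finger parallel gripper is mounted at the origin on a cart in front of the work surface, level with it; the furniture and walls round the work are solid. World frame = base frame: x ahead of the robot, y to its left, z up, the work surface at z = 0. Lengths are in m, angles in rad, forces in N, time in s.
With the tool pointing down it reaches from about 0.4 to 0.85 m from the base axis. Payload 10.4 kg.
Tool frame: the origin (TCP) lies at the very end of the fingers, on their centre line; the grasp point (between the pads) lies 19 mm behind it (r.pinch_z is the distance from the TCP to the grasp point, in m); z points along the fingers, y is the line along which they close (so a half turn about z gives the same grasp; the last joint's range is limited). The gripper opens to 87 mm and grips with 3 to 60 N. Pads are 19 mm wide; open, the fingers measure 117 mm over their backs; the gripper's body (75 mm by 190 mm) begins 51 mm behind the grasp point.
Start: joints at [-1.342, 0.332, -0.065, 1.46, 0.022, 1.35, -0.088], TCP at [0.156, 0.605, 0.223] pointing down, gripper open.
Joint ranges: [-2.6, 2.6], [-0.5, 2.12], [-1.47, 1.34], [0.16, 2.42], [-1.27, 4.41], [0.06, 2.06], [-2.6, 2.6]. Speed limits (rad/s): [2.22, 2.22, 2.79, 2.79, 3.14, 3.14, 3.14].

### API

Orientations are given as a unit quaternion [x, y, z, w].
In Python, from bench import sensors, vision, r gives the robot as it stands.
- The arm moves only by the shell command python3 -m crank 'ROWS' [OPENING] [FORCE]. ROWS is JSON, a list of rows, each a list of 2 entries, a list of its own where there are three numbers: the shift along the tool's x, y, z normalised to -1 to 1, where 1 is 3 cm, then the turn about the tool's z normalised to -1 to 1, where 1 is 8 degrees. A call has 1 to 12 rows; each row shifts and turns the commanded pose from where the row before left it, along the tool's axes as they then stand; what a row does not reach is not made up. A row lasts 1/8 s, in which the tool goes at most 62.5 mm and 10.7 degrees, less where a joint would pass 70% of its speed; a pose out of reach is approached as far as the arm can. A call with a number of a shift or a turn outside -1 to 1 is refused whole. A call with a gripper value outside its range is refused whole. OPENING is the opening, from 0 (shut) to 1 (fully open), set as the call begins (- or left out, the last holds). The fingers move at their own pace and stop on an object; FORCE is the grip in N (left out, the last holds). Time passes only in rows, so rows that do not move let the fingers close. It gives the time, the measured TCP pose, the force, the opening and the grip force at its end, in the units of the state.
- sensors.read_state(): the state, without advancing time (a new reading comes with each control period).
- vision.camera(name): name is "scene" or "top" or "wrist"; returns the picture (480x640x3 uint8, red, green, blue); there is no depth.
- vision.camera_model(name): a dict with "vertical_fov" (degrees; the focal length in pixels is half the picture's height over the tangent of half this angle, whatever the lens; pixels are square), "cx", "cy" (the principal point, pixels), "camera_from_world" (4x4, takes a point from world to camera coordinates); the wrist camera has in their place "hand_eye" (4x4, takes a point from camera to tool coordinates, whose origin is the TCP and whose axes are the flange's). Camera axes: x right, y down, z forward; pixel columns grow to the right and rows downward; lengths in m; the calibration is good to about 2 mm. A picture is of the moment at which its call begins: read the wrist's pose just before it. camera_model takes no time and is no camera call.
- r.close_job(): hands the job in; it is judged then, once.
The state is a dict: "time": time; "joint_positions": joint angles; "joint_vel": joint speeds; "joint_torque": joint torques, N m; "ee_pos": TCP position; "eef_rot": TCP orientation; "ft_force": force on the tool from outside, world axes, zero at the start; "torque": the same for the moment, N m; "width": finger opening in m; "grip_force": force on a finger pad.
Only numpy, scipy, OpenCV 4.12 (cv2) and the standard library are available. Lean on these libraries where they do the work, as an engineer would, in place of code of your own. Each camera call takes 0.05 s, during which the arm holds its last target. There are 200 camera calls.

## Working session

There is one attempt and no reset: what is moved stays moved. The work goes in short steps, Python scripts to look and compute and a shell command to move; the robot and the scene stay as the last step left them, time stands still between calls to the robot, and variables do not carry over. Pictures are saved under pics/ and viewed, at most 10 in all, crops included, and the job is handed in when it is done.

```bash
ls; mkdir -p pics
python3 - <<'E'
from bench import sensors, vision, r
import cv2, numpy as np
s=sensors.read_state(); print(s['time'],s['ee_pos'],s['eef_rot'],s['width'],r.pinch_z)
for n in ("scene","top"):
    im=vision.camera(n); cv2.imwrite(f'pics/{n}0.png',im[:,:,::-1]); m=vision.camera_model(n); print(n,m)
print(vision.camera_model("wrist"))
E
```

```text
pics
0.0 [0.15562468 0.60490323 0.22174087] [ 1.25580364e-01  9.92083187e-01 -7.18989391e-04 -6.68815132e-05] 0.08709210294059318 0.0187
scene {'vertical_fov': 42.831700234739365, 'cx': 322.16910934373834, 'cy': 239.86895742277233, 'camera_from_world': array([[ 0.37910028,  0.92535346, -0.00198915, -0.12234945],
       [ 0.61154251, -0.25214982, -0.74995748, -0.28945534],
       [-0.69447732,  0.28309264, -0.66148304,  1.65163929],
       [ 0.        ,  0.        ,  0.        ,  1.        ]])}
top {'vertical_fov': 52.90172679817678, 'cx': 321.7651877992691, 'cy': 245.19061139525664, 'camera_from_world': array([[ 5.82763473e-04, -9.99900973e-01,  1.40607133e-02,
        -1.04723107e-01],
       [-9.88634373e-01, -2.68995375e-03, -1.50315801e-01,
         5.55480130e-01],
       [ 1.50338738e-01, -1.38133059e-02, -9.88538040e-01,
         1.04136678e+00],
       [ 0.00000000e+00,  0.00000000e+00,  0.00000000e+00,
         1.00000000e+00]])}
{'vertical_fov': 59.18427186696099, 'cx': 317.05496322313223, 'cy': 240.91043590332427, 'hand_eye': array([[-4.57930091e-04, -9.68714577e-01, -2.48177071e-01,
         6.74805142e-02],
       [ 9.99999891e-01, -4.20425618e-04, -2.04118843e-04,
        -1.37442261e-04],
       [ 9.33929000e-05, -2.48177137e-01,  9.68714664e-01,
        -1.61995646e-01],
       [ 0.00000000e+00,  0.00000000e+00,  0.00000000e+00,
         1.00000000e+00]])}
```

View pics/top0.png

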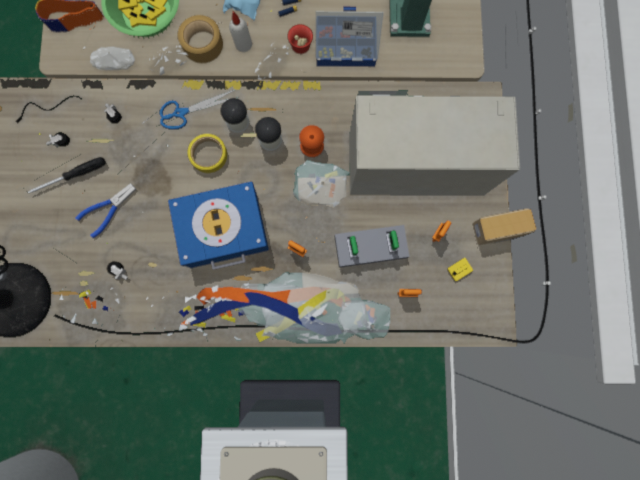

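View pics/scene0.png

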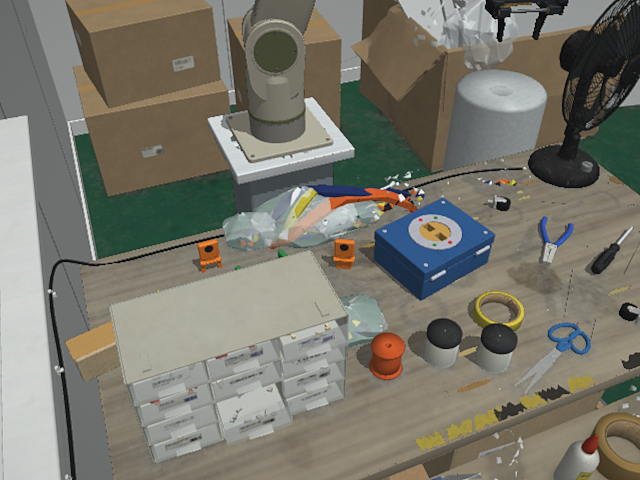

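The top view shows the blue lock box at about (217,222) and the grey stand at (372,246). Candidates for the keys:
- Two green grips in the stand at (353,246) and (394,241). These match the description.
- Orange look-alikes at (297,248), (442,231) and (410,293), which I will leave alone.
- Other green things, the bowl at (140,10) and the box at (410,15), which are not keys.

In the scene view the cabinet hides the stand.

```bash
cat > h.py <<'E'
import cv2, numpy as np
from bench import sensors, vision, r
from scipy.spatial.transform import Rotation as R
def look(n):
    s=sensors.read_state(); im=vision.camera(n); m=vision.camera_model(n)
    f=240/np.tan(np.radians(m['vertical_fov']/2)); K=np.array([[f,0,m['cx']],[0,f,m['cy']],[0,0,1]])
    if n=='wrist':
        T=np.eye(4); T[:3,:3]=R.from_quat(s['eef_rot']).as_matrix(); T[:3,3]=s['ee_pos']; T=T@m['hand_eye']
    else: T=np.linalg.inv(m['camera_from_world'])
    return im,K,T
def cast(uv,z,K,T):
    uv=np.atleast_2d(np.asarray(uv,float)); d=np.c_[uv,np.ones(len(uv))]@np.linalg.inv(K).T@T[:3,:3].T
    return T[:3,3]+d*((z-T[2,3])/d[:,2])[:,None]
def proj(p,K,T):
    c=(np.atleast_2d(p)-T[:3,3])@T[:3,:3]; c=c@K.T; return c[:,:2]/c[:,2:]
def mask(im,h0,h1,s0=110,v0=40,v1=255):
    h=cv2.cvtColor(im,cv2.COLOR_RGB2HSV)
    if h0>h1: return cv2.inRange(h,(h0,s0,v0),(180,255,v1))|cv2.inRange(h,(0,s0,v0),(h1,255,v1))
    return cv2.inRange(h,(h0,s0,v0),(h1,255,v1))
def blobs(m,amin=4):
    cs,_=cv2.findContours(m,cv2.RETR_EXTERNAL,cv2.CHAIN_APPROX_NONE)
    n,l,st,ce=cv2.connectedComponentsWithStats(m)
    return [(st[i],ce[i]) for i in range(1,n) if st[i][4]>=amin]
def yaw():
    x=R.from_quat(sensors.read_state()['eef_rot']).as_matrix()[:,0]; return np.degrees(np.arctan2(x[1],x[0]))
E
python3 - <<'E'
from h import *
im,K,T=look('top')
for nm,a,z in (('green',(45,85),.083),('red',(170,8),.083)):
    for st,c in blobs(mask(im,*a,s0=90)):
        if 160<c[0]<430 and 170<c[1]<280: print(nm,st,c.round(1),cast(c,z,K,T)[0].round(3))
cv2.imwrite('pics/c1.png',cv2.resize(im[170:310,160:460,::-1],None,fx=2.66,fy=2.66,interpolation=cv2.INTER_CUBIC))
print(yaw())
E
```

```text
green [390 231   9  19 116] [393.8 239.7] [ 0.562 -0.26   0.083]
green [350 236   8  19 100] [353.6 244.9] [ 0.55  -0.172  0.083]
red [211 203   3   2   6] [212.  203.5] [0.641 0.137 0.083]
red [219 239   3   3   7] [220.  240.3] [0.56  0.117 0.083]
165.57499984972688
```

View pics/c1.png

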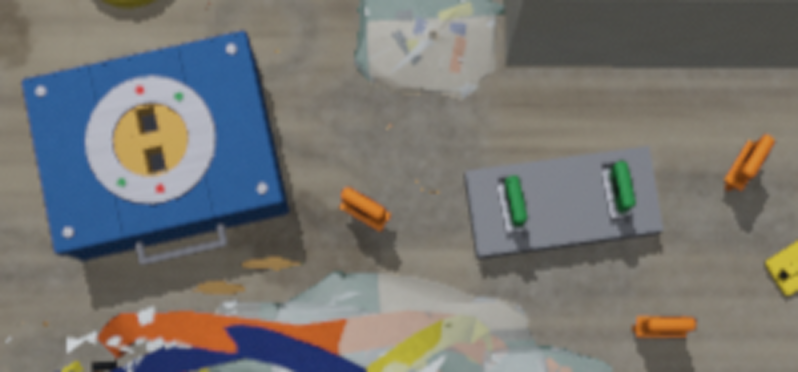

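The crop confirms the choice. Both keys with green grips stand in the grey stand, crop (514,202) and (622,187), and the orange ones are separate. The lock's red dots at crop (140,90) and (160,188) give its axis. The fan stands near (0.47, 0.46), so I swing inward around it.

```bash
cat >> h.py <<'E'
def plan(xyz,head=None):
    "shift (tool axes, units of rows) from the measured pose, and turn (rows of 8 deg)"
    s=sensors.read_state(); M=R.from_quat(s['eef_rot']).as_matrix()
    d=M.T@(np.array(xyz)-s['ee_pos'])/.03
    t=0 if head is None else -((head-yaw()+180)%360-180)/8
    print('t',s['time'],'pos',s['ee_pos'].round(4),'yaw',yaw().round(2),'q7',s['joint_positions'][6].round(2),'F',s['ft_force'].round(1),'w',round(s['width'],4),'| SHIFT',d.round(2),'TURN',round(t,2))
E
python3 -m crank '[[[-0.64,-0.93,-0.21],0],[[-0.64,-0.93,-0.21],0],[[-0.64,-0.93,-0.21],0],[[-0.64,-0.93,-0.21],0],[[-0.64,-0.93,-0.21],0],[[-0.64,-0.93,-0.21],0],[[-0.64,-0.93,-0.21],0],[[-0.64,-0.93,-0.21],0]]' 1
python3 -m crank '[[[-0.91,-0.71,0],0],[[-0.91,-0.71,0],0],[[-0.91,-0.71,0],0],[[-0.91,-0.71,0],0],[[-0.91,-0.71,0],0],[[-0.91,-0.71,0],0],[[-0.91,-0.71,0],0],[[-0.91,-0.71,0],0]]'
python3 -c "
from h import *
plan([.59,.127,.28],193.9)"
```

```text
time: 1.15
ee_pos: [0.2491, 0.3497, 0.273]
eef_rot: [0.126, 0.992, -0.0, -0.0]
ft_force: [0.0, -0.4, 0.5]
width: 0.0871
grip_force: 0.0
time: 2.15
ee_pos: [0.4184, 0.1304, 0.2729]
eef_rot: [0.126, 0.992, 0.0, -0.0]
ft_force: [0.1, 0.3, 0.4]
width: 0.0868
grip_force: 0.0
t 2.15 pos [0.4184 0.1304 0.2729] yaw 165.57 q7 0.85 F [0.1 0.3 0.4] w 0.0868 | SHIFT [-5.57  1.32 -0.24] TURN -3.54
```

```bash
python3 -m crank '[[[-0.93,0.22,-0.04],0],[[-0.93,0.22,-0.04],0],[[-0.93,0.22,-0.04],0],[[-0.93,0.22,-0.04],0],[[-0.93,0.22,-0.04],0],[[-0.93,0.22,-0.04],0],[[0,0,0],-0.88],[[0,0,0],-0.88],[[0,0,0],-0.88],[[0,0,0],-0.88],[[0,0,0],0],[[0,0,0],0]]'
cat > lock.py <<'E'
from h import *
import sys
im,K,T=look('wrist'); cv2.imwrite('pics/lock%s.png'%sys.argv[1],im[:,:,::-1])
for nm,a in (('green',(45,85)),('red',(170,8))):
    for st,c in blobs(mask(im,*a,s0=90),15):
        print(nm,st,c.round(1),cast(c,.083,K,T)[0].round(4))
plan([.6,.127,.28],193.9)
E
python3 lock.py 1
```

```text
time: 3.65
ee_pos: [0.5898, 0.1281, 0.28]
eef_rot: [-0.118, 0.993, 0.0, -0.0]
ft_force: [-0.0, 0.5, -0.2]
width: 0.0866
grip_force: 0.0
green [ 0 73  5 36 97] [ 1.1 94.8] [ 0.555  -0.1423  0.083 ]
green [344 186   8   9  53] [347.5 189.8] [0.5639 0.1483 0.083 ]
green [275 253   8   8  46] [278.7 256.7] [0.6355 0.104  0.083 ]
red [206   0  29  12  38] [219.5   4.7] [0.4493 0.017  0.083 ]
red [229   0  50  17  93] [258.    9.2] [0.4454 0.0464 0.083 ]
red [437   0  17  14 132] [443.5   6. ] [0.4098 0.1844 0.083 ]
red [ 330   14   79   61 1049] [384.3  53.9] [0.4534 0.1495 0.083 ]
red [409  19  13   7  84] [415.   21.9] [0.4256 0.1663 0.083 ]
red [293  37  54  24 105] [322.8  49.9] [0.4618 0.1017 0.083 ]
red [629  95  11  19  50] [633.6 106.1] [0.4437 0.3567 0.083 ]
red [309 171   8   9  59] [312.6 175.2] [0.5588 0.1165 0.083 ]
red [309 267   8   7  48] [312.2 270. ] [0.6406 0.1357 0.083 ]
t 3.7 pos [0.5899 0.1281 0.28  ] yaw -166.4 q7 1.62 F [-0.1 -0.6 -0.9] w 0.0871 | SHIFT [-0.32 -0.11  0.  ] TURN -0.04
```

View pics/lock1.png

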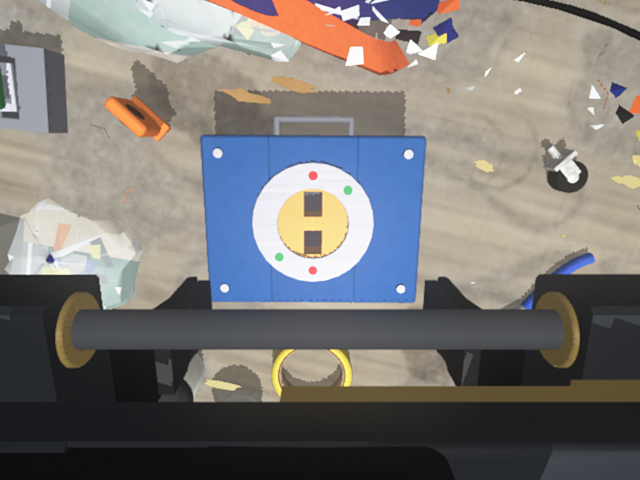

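Wrist view: red dots at (312,175) and (312,270), green dots at (347,190) and (279,257). Lock centre is (0.600, 0.126) and its axis is at 13.25°, matching the top view. Now over the stand.

```bash
python3 -c "
from h import *
plan([.545,-.216,.25],187.8)"
```

```text
t 3.7 pos [0.5899 0.1281 0.28  ] yaw -166.4 q7 1.62 F [-0.1 -0.6 -0.9] w 0.0871 | SHIFT [  4.15 -10.8    1.  ] TURN 0.73
```

```bash
python3 -m crank '[[[0.38,-0.98,0],0],[[0.38,-0.98,0],0],[[0.38,-0.98,0],0],[[0.38,-0.98,0],0],[[0.38,-0.98,0],0],[[0.38,-0.98,0],0],[[0.38,-0.98,0],0],[[0.38,-0.98,0.3],0],[[0.38,-0.98,0.3],0],[[0.38,-0.98,0.2],0],[[0.38,-0.98,0.2],0],[[0,0,0],0.73]]'
python3 -m crank '[[[0,0,0],0],[[0,0,0],0]]'
cat > keys.py <<'E'
from h import *
import sys
im,K,T=look('wrist'); cv2.imwrite('pics/keys%s.png'%sys.argv[1],im[:,:,::-1])
m=mask(im,45,85,s0=90)
for st,c in blobs(m,60):
    x,y,w,h,a=st; sub=np.zeros_like(m); sub[y:y+h,x:x+w]=m[y:y+h,x:x+w]
    p=np.argwhere(sub)[:,::-1]; rc=cv2.minAreaRect(p.astype(np.float32))
    print(st,c.round(1),'ctr z.083',cast(c,.083,K,T)[0].round(4),'z.063',cast(c,.063,K,T)[0].round(4)); print(cast(cv2.boxPoints(rc),.083,K,T)[:,:2].round(4).tolist())
plan([.555,-.172,.25],187.8)
E
python3 keys.py 1
```

```text
time: 5.2
ee_pos: [0.5436, -0.2189, 0.2499]
eef_rot: [-0.065, 0.998, -0.0, -0.0]
ft_force: [-0.4, 1.0, -0.1]
width: 0.0868
grip_force: 0.0
time: 5.45
ee_pos: [0.5451, -0.2152, 0.2501]
eef_rot: [-0.07, 0.998, 0.0, 0.0]
ft_force: [0.4, -0.0, 0.2]
width: 0.0869
grip_force: 0.0
[248 206  20  52 672] [256.4 233.2] ctr z.083 [ 0.5622 -0.262   0.083 ] z.063 [ 0.5673 -0.2642  0.063 ]
[[0.5421, -0.2715], [0.5393, -0.2578], [0.5803, -0.2508], [0.5832, -0.2649]]
[360 210  15  48 620] [366.9 233.8] ctr z.083 [ 0.5503 -0.1744  0.083 ] z.063 [ 0.5547 -0.1713  0.063 ]
[[0.5321, -0.183], [0.5305, -0.1721], [0.5687, -0.1654], [0.5702, -0.1767]]
t 5.5 pos [ 0.5451 -0.2152  0.2502] yaw -171.97 q7 2.16 F [-1.2  0.4  0.2] w 0.0873 | SHIFT [-0.53  1.38  0.01] TURN 0.03
```

View pics/keys1.png

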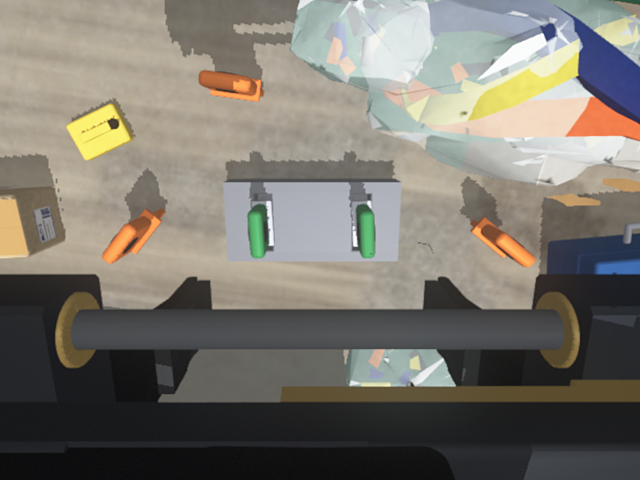

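The view shows the green grips at (256,233) and (367,234). The stand is level with the picture, so the tool yaw already matches. Key centres are (0.5503,-0.1736) and (0.5623,-0.2628), 90 mm apart as described. I hover over the near one and check.

```bash
python3 -m crank '[[[-0.13,0.47,0.8],0],[[-0.13,0.47,0.8],0],[[-0.12,0.46,0.8],0],[[0,0,0.7],0],[[0,0,0],0]]' 1
python3 - <<'E'
from h import *
plan([.5503,-.1736,.14],187.7)
im,K,T=look('wrist'); cv2.imwrite('pics/keys2.png',im[120:400,120:520,::-1])
m=mask(im,45,85,s0=90)
for st,c in blobs(m,150):
    x,y,w,h,a=st; print(st,c.round(1))
    P=cast([[x,y+h/2],[x+w,y+h/2],[x+w/2,y],[x+w/2,y+h]],.083,K,T); print(P.round(4).tolist())
    e=np.array([np.cos(np.radians(187.7)),np.sin(np.radians(187.7))]); print('tool x,y rel',((P[:,:2]-[.5503,-.1736])@np.c_[e,[e[1],-e[0]]]).round(4).tolist())
E
```

```text
time: 6.12
ee_pos: [0.5497, -0.1719, 0.156]
eef_rot: [-0.07, 0.998, 0.0, -0.001]
ft_force: [0.8, -0.0, 0.3]
width: 0.087
grip_force: 0.0
t 6.125 pos [ 0.5497 -0.1719  0.156 ] yaw -172.01 q7 2.11 F [ 0.8 -0.   0.3] w 0.087 | SHIFT [-0.01 -0.06  0.53] TURN 0.04
[ 148  213   41   74 1968] [167.3 249.4]
[[0.5611, -0.2689, 0.083], [0.5578, -0.2455, 0.083], [0.5378, -0.2584, 0.083], [0.5822, -0.256, 0.083]]
tool x,y rel [[0.0021, -0.0959], [0.0022, -0.0723], [0.0238, -0.0823], [-0.0205, -0.0859]]
[ 303  214   22   73 1193] [313.9 253.3]
[[0.549, -0.1803, 0.083], [0.5473, -0.1677, 0.083], [0.527, -0.1769, 0.083], [0.5703, -0.171, 0.083]]
tool x,y rel [[0.0022, -0.0065], [0.0022, 0.0062], [0.0236, -0.0002], [-0.0202, -0.0001]]
```

View pics/keys2.png

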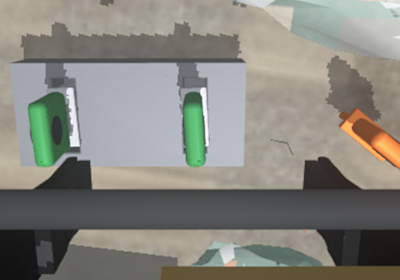

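The crop shows the near key centred between the fingers, grip at crop (193,130), within 1 mm of the estimate. I descend and grip.

```bash
python3 -m crank '[[[-0.01,-0.06,0.9],0.04],[[0,0,0.9],0],[[0,0,0.9],0],[[0,0,0.93],0],[[0,0,0],0]]' 1
python3 -c "
from h import *
plan([.5503,-.1736,.047],187.7)"
python3 -m crank '[[[0,0,0],0],[[0,0,0],0],[[0,0,0],0],[[0,0,0],0],[[0,0,0],0],[[0,0,0],0]]' 0 40
```

```text
time: 6.8
ee_pos: [0.5504, -0.1743, 0.0477]
eef_rot: [-0.066, 0.998, 0.0, -0.001]
ft_force: [0.3, -0.6, 1.0]
width: 0.087
grip_force: 0.0
t 6.8 pos [ 0.5504 -0.1743  0.0477] yaw -172.42 q7 2.18 F [ 0.3 -0.6  1. ] w 0.087 | SHIFT [-0.    0.02  0.02] TURN -0.01
time: 7.55
ee_pos: [0.5509, -0.1744, 0.0482]
eef_rot: [-0.066, 0.998, 0.0, -0.0]
ft_force: [0.1, -0.0, 0.8]
width: 0.0348
grip_force: 0.0
```

```bash
python3 -m crank '[[[0,0,0],0],[[0,0,0],0],[[0,0,0],0],[[0,0,0],0],[[0,0,-0.5],0],[[0,0,-0.9],0],[[0,0,-0.9],0],[[0,0,-0.9],0],[[0,0,-0.9],0],[[0,0,-0.3],0],[[0,0,0],0]]' 0 40
python3 -c "
from h import *
plan([.6,.1262,.180],193.25)
im,K,T=look('wrist'); cv2.imwrite('pics/held1.png',im[:,:,::-1])"
```

```text
time: 8.93
ee_pos: [0.551, -0.1744, 0.1806]
eef_rot: [-0.066, 0.998, 0.0, 0.0]
ft_force: [-0.5, 0.2, -1.2]
width: 0.0117
grip_force: 40.0
t 8.925 pos [ 0.551  -0.1744  0.1806] yaw -172.43 q7 2.09 F [-0.5  0.2 -1.2] w 0.0117 | SHIFT [-2.94  9.72  0.02] TURN -0.71
```

View pics/held1.png

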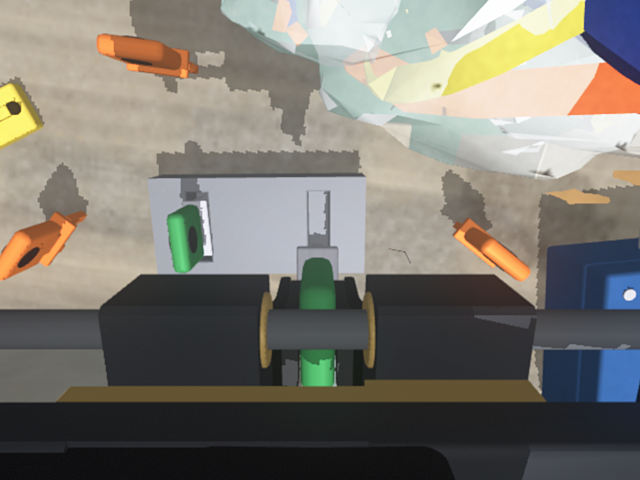

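The held view shows the key upright in the fingers, with the collar end edge at u 298–338, v≈247. The first stand slot is empty and the second key is still at (186,238). Next I carry it over the lock.

```bash
python3 -m crank '[[[-0.29,0.97,0],0],[[-0.29,0.97,0],0],[[-0.29,0.97,0],0],[[-0.29,0.97,0],0],[[-0.29,0.97,0],0],[[-0.29,0.97,0],0],[[-0.3,0.97,0],0],[[-0.3,0.97,0],0],[[-0.3,0.97,0],0],[[-0.3,0.98,0],0],[[0,0,0.4],-0.71],[[0,0,0.4],0]]'
python3 -m crank '[[[0,0,0.3],0],[[0,0,0],0],[[0,0,0],0]]'
cat > meas.py <<'E'
from h import *
import sys
im,K,T=look('wrist'); cv2.imwrite('pics/m%s.png'%sys.argv[1],im[:,:,::-1])
for nm,a in (('green',(45,85)),('red',(170,8))):
    for st,c in blobs(mask(im,*a,s0=90),15):
        if 230<c[0]<400 and 100<c[1]<310 and st[4]<400: print(nm,st,c.round(1),cast(c,.083,K,T)[0].round(4))
plan([.6,.1262,.150],193.25)
E
python3 meas.py 1
```

```text
time: 10.48
ee_pos: [0.5994, 0.1259, 0.1545]
eef_rot: [-0.115, 0.993, -0.0, -0.001]
ft_force: [-0.8, -0.6, -0.6]
width: 0.0117
grip_force: 40.0
time: 10.85
ee_pos: [0.6002, 0.1258, 0.1476]
eef_rot: [-0.115, 0.993, 0.0, 0.0]
ft_force: [0.3, 0.1, 0.3]
width: 0.0119
grip_force: 40.0
green [367 198  13  13 137] [373.1 204.2] [0.5641 0.1483 0.083 ]
red [312 174  14  15 165] [318.4 181.3] [0.5588 0.1166 0.083 ]
t 10.9 pos [0.6002 0.1258 0.1477] yaw -166.79 q7 1.67 F [ 0.2  0.  -1. ] w 0.0118 | SHIFT [ 0.    0.01 -0.08] TURN -0.0
```

View pics/m1.png

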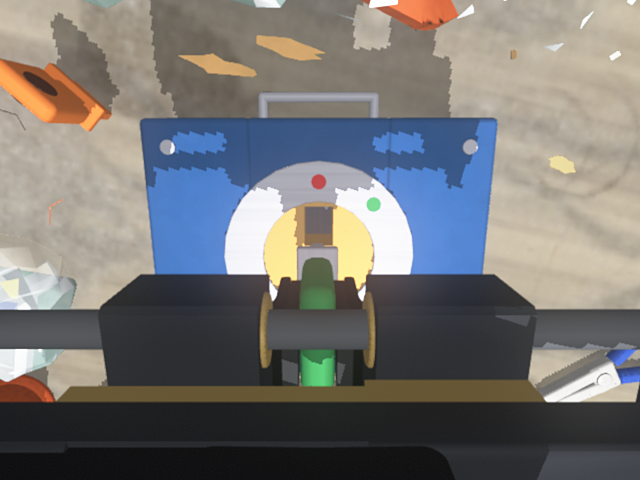

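The view shows the bit over the near hole at (318,226), with collar and red dot both centred on column 318. Measured dots match the first look within 0.5 mm. Next I lower it carefully.

```bash
python3 -m crank '[[[0.025,0.01,0.5],0],[[0,0,0.3],0],[[0,0,0.1],0],[[0,0,0.1],0],[[0,0,0],0]]'
python3 -m crank '[[[0,0,0.1],0],[[0,0,0.1],0],[[0,0,0],0]]'
```

```text
time: 11.52
ee_pos: [0.6, 0.1263, 0.1196]
eef_rot: [-0.115, 0.993, 0.001, 0.001]
ft_force: [-6.5, -0.8, 21.1]
width: 0.0119
grip_force: 40.0
time: 11.9
ee_pos: [0.6037, 0.1272, 0.1176]
eef_rot: [-0.115, 0.993, 0.002, 0.006]
ft_force: [-3.9, -0.2, 38.5]
width: 0.0117
grip_force: 40.0
```

It stopped about 24 mm up. A light wiggle will show whether this is misfit or misalignment.

```bash
python3 -m crank '[[[0,0,-0.2],0],[[0,0,0],0],[[0.08,0,0],0],[[0,0,0],0]]'
python3 -m crank '[[[-0.08,0.06,0],0],[[-0.08,0,0],0],[[0,0,0],0]]'
python3 -m crank '[[[0,-0.06,0],0],[[0.08,-0.06,0],0],[[0,0.06,0],0]]'
```

```text
time: 12.4
ee_pos: [0.5987, 0.126, 0.1186]
eef_rot: [-0.115, 0.993, 0.0, 0.002]
ft_force: [2.8, 0.4, 10.2]
width: 0.0113
grip_force: 40.0
time: 12.78
ee_pos: [0.6019, 0.1281, 0.1183]
eef_rot: [-0.115, 0.993, 0.0, 0.001]
ft_force: [-1.5, -0.7, 12.2]
width: 0.0117
grip_force: 40.0
time: 13.15
ee_pos: [0.6007, 0.1262, 0.1184]
eef_rot: [-0.115, 0.993, 0.0, 0.002]
ft_force: [2.7, -2.6, 11.0]
width: 0.0121
grip_force: 40.0
```

It never drops, so this key does not fit. It goes back to its slot.

```bash
python3 -m crank '[[[0,0,-0.7],0],[[0,0,-0.9],0],[[0,0,-0.5],0]]'
python3 -c "
from h import *
plan([.551,-.1744,.180],187.6)"
```

```text
time: 13.52
ee_pos: [0.5992, 0.126, 0.1807]
eef_rot: [-0.115, 0.993, 0.0, 0.0]
ft_force: [0.1, 0.3, -0.9]
width: 0.0119
grip_force: 40.0
t 13.525 pos [0.5992 0.126  0.1807] yaw -166.75 q7 1.66 F [ 0.1  0.3 -0.9] w 0.0119 | SHIFT [ 3.86 -9.38  0.02] TURN 0.71
```

```bash
python3 -m crank '[[[0.39,-0.94,0],0],[[0.39,-0.94,0],0],[[0.39,-0.94,0],0],[[0.39,-0.94,0],0],[[0.39,-0.94,0],0],[[0.39,-0.94,0],0],[[0.38,-0.94,0],0],[[0.38,-0.94,0],0],[[0.38,-0.93,0],0],[[0.38,-0.93,0],0],[[0,0,0.9],0.71],[[0,0,0.9],0]]'
python3 -m crank '[[[0,0,0.5],0],[[0,0,0],0]]'
python3 -c "
from h import *
plan([.551,-.1744,.0485],187.6)"
```

```text
time: 15.02
ee_pos: [0.5506, -0.1746, 0.1249]
eef_rot: [-0.065, 0.998, 0.0, -0.0]
ft_force: [-0.2, 0.3, -0.7]
width: 0.0116
grip_force: 40.0
time: 15.28
ee_pos: [0.5503, -0.1741, 0.1102]
eef_rot: [-0.066, 0.998, 0.0, -0.001]
ft_force: [-0.2, -0.1, 0.4]
width: 0.0116
grip_force: 40.0
t 15.275 pos [ 0.5503 -0.1741  0.1102] yaw -172.41 q7 2.13 F [-0.2 -0.1  0.4] w 0.0116 | SHIFT [-0.03 -0.01  2.06] TURN -0.0
```

```bash
python3 -m crank '[[[-0.03,0,0.7],0],[[0,0,0.7],0],[[0,0,0.5],0],[[0,0,0.1],0],[[0,0,0],0]]'
python3 -m crank '[[[0,0,0],0],[[0,0,0],0],[[0,0,0],0],[[0,0,0],0]]' 0.4
python3 -m crank '[[[0,0,-0.9],0],[[0,0,-0.9],0],[[0,0,-0.9],0],[[0,0,0],0]]'
python3 - <<'E'
from h import *
plan([.5623,-.2628,.120],187.7)
im,K,T=look('wrist'); cv2.imwrite('pics/keys3.png',im[:,:,::-1])
for st,c in blobs(mask(im,45,85,s0=90),150):
    x,y,w,h,a=st; P=cast([[x,y+h/2],[x+w,y+h/2],[x+w/2,y],[x+w/2,y+h]],.083,K,T)
    e=np.array([np.cos(np.radians(187.7)),np.sin(np.radians(187.7))]); print(st,'key1 frame',((P[:,:2]-[.5503,-.1736])@np.c_[e,[e[1],-e[0]]]).round(4).tolist())
E
```

```text
time: 15.9
ee_pos: [0.5522, -0.1744, 0.0518]
eef_rot: [-0.066, 0.998, -0.0, 0.0]
ft_force: [-1.3, 0.9, -0.5]
width: 0.0115
grip_force: 40.0
time: 16.4
ee_pos: [0.5519, -0.1742, 0.0513]
eef_rot: [-0.066, 0.998, 0.0, 0.0]
ft_force: [0.0, -0.2, 1.1]
width: 0.0338
grip_force: 0.0
time: 16.9
ee_pos: [0.553, -0.1746, 0.1342]
eef_rot: [-0.066, 0.998, -0.0, 0.002]
ft_force: [-0.1, 0.9, 0.6]
width: 0.0345
grip_force: 0.0
t 16.9 pos [ 0.553  -0.1746  0.1342] yaw -172.43 q7 2.12 F [-0.1  0.9  0.6] w 0.0345 | SHIFT [ 0.08 -2.95  0.47] TURN -0.02
[ 137  215   47   60 1914] key1 frame [[0.0082, -0.0956], [0.0081, -0.071], [0.0241, -0.0818], [-0.0084, -0.0849]]
[ 308  221   22   72 1438] key1 frame [[0.0014, -0.0064], [0.0014, 0.0052], [0.0207, -0.0005], [-0.0188, -0.0006]]
```

Key 1 is back in its slot. Now the second key.

```bash
python3 -m crank '[[[0.03,-0.98,0],0],[[0.03,-0.98,0],0],[[0.02,-0.98,0.1],0],[[0,0,0.7],0],[[0,0,0.2],0],[[0,0,0],0]]'
python3 - <<'E'
from h import *
plan([.5623,-.2628,.047],187.7)
im,K,T=look('wrist')
for st,c in blobs(mask(im,45,85,s0=90),150):
    x,y,w,h,a=st; P=cast([[x,y+h/2],[x+w,y+h/2],[x+w/2,y],[x+w/2,y+h]],.083,K,T)
    e=np.array([np.cos(np.radians(187.7)),np.sin(np.radians(187.7))]); print(st,'key2 frame',((P[:,:2]-[.5623,-.2628])@np.c_[e,[e[1],-e[0]]]).round(4).tolist())
E
```

```text
time: 17.7
ee_pos: [0.5608, -0.2613, 0.1014]
eef_rot: [-0.066, 0.998, 0.0, -0.001]
ft_force: [-0.0, 0.7, 1.2]
width: 0.0349
grip_force: 0.0
t 17.7 pos [ 0.5608 -0.2613  0.1014] yaw -172.39 q7 2.31 F [-0.   0.7  1.2] w 0.0349 | SHIFT [-0.05 -0.06  1.81] TURN -0.01
[ 469  231   54   44 1501] key2 frame [[0.017, 0.0691], [0.0169, 0.0931], [0.027, 0.08], [0.0066, 0.0821]]
[ 300  243   27   67 1465] key2 frame [[0.0061, -0.0061], [0.0061, 0.006], [0.0217, 0.0], [-0.0101, -0.0001]]
```

Centred. Now I descend and grip.

```bash
python3 -m crank '[[[-0.05,-0.06,0.7],0],[[0,0,0.8],0],[[0,0,0.28],0],[[0,0,0],0]]'
python3 -m crank '[[[0,0,0],0],[[0,0,0],0],[[0,0,0],0],[[0,0,0],0]]' 0 40
python3 -m crank '[[[0,0,0],0],[[0,0,-0.5],0],[[0,0,-0.9],0],[[0,0,-0.9],0],[[0,0,-0.9],0],[[0,0,-0.9],0],[[0,0,-0.3],0],[[0,0,0],0]]'
python3 -c "
from h import *
plan([.5998,.1262,.180],193.25)
im,K,T=look('wrist'); cv2.imwrite('pics/held2.png',im[:,:,::-1])
a=cv2.imread('pics/held1.png'); b=im[:,:,::-1]
for i in (a,b):
    g=cv2.cvtColor(np.ascontiguousarray(i),cv2.COLOR_BGR2GRAY)[225:275,308:328].mean(1); print(g.round().astype(int).tolist())"
```

```text
time: 18.25
ee_pos: [0.5626, -0.2634, 0.0483]
eef_rot: [-0.066, 0.998, 0.0, -0.0]
ft_force: [0.0, -0.0, 0.3]
width: 0.035
grip_force: 0.0
time: 18.75
ee_pos: [0.5631, -0.2635, 0.0492]
eef_rot: [-0.066, 0.998, 0.0, 0.0]
ft_force: [-0.7, 0.9, 2.9]
width: 0.0115
grip_force: 40.0
time: 19.75
ee_pos: [0.5628, -0.2636, 0.181]
eef_rot: [-0.066, 0.998, 0.0, 0.0]
ft_force: [0.3, 0.0, -1.9]
width: 0.0116
grip_force: 40.0
t 19.75 pos [ 0.5628 -0.2636  0.181 ] yaw -172.43 q7 2.28 F [ 0.3  0.  -1.9] w 0.0116 | SHIFT [-2.93 12.72  0.03] TURN -0.71
[176, 176, 174, 173, 180, 182, 180, 175, 163, 135, 116, 117, 117, 117, 117, 117, 117, 117, 114, 112, 111, 109, 110, 132, 151, 160, 163, 162, 162, 162, 163, 164, 139, 100, 82, 76, 77, 77, 77, 77, 77, 76, 76, 76, 76, 75, 75, 75, 75, 75]
[189, 195, 198, 198, 196, 193, 194, 195, 172, 134, 119, 120, 121, 121, 121, 121, 121, 121, 120, 120, 131, 126, 117, 137, 159, 171, 175, 175, 174, 174, 175, 177, 155, 116, 92, 83, 82, 83, 83, 83, 83, 83, 82, 82, 82, 82, 82, 82, 82, 82]
```

```bash
python3 -m crank '[[[-0.24,0.98,0],0],[[-0.24,0.98,0],0],[[-0.24,0.98,0],0],[[-0.24,0.98,0],0],[[-0.24,0.98,0],0],[[-0.24,0.98,0],0],[[-0.24,0.98,0],0],[[-0.24,0.98,0],0],[[-0.24,0.98,0],0],[[-0.24,0.98,0],0],[[-0.24,0.98,0],0],[[-0.24,0.98,0],0]]'
python3 -m crank '[[[-0.05,0.96,0],-0.71],[[0,0,0.9],0],[[0,0,0],0],[[0,0,0],0]]'
python3 meas.py 2; python3 -c "
from h import *
plan([.5992,.1262,.122],193.25)"
```

```text
time: 21.3
ee_pos: [0.6013, 0.0984, 0.1794]
eef_rot: [-0.066, 0.998, -0.0, -0.001]
ft_force: [0.3, 0.0, -0.9]
width: 0.0116
grip_force: 40.0
time: 21.8
ee_pos: [0.5997, 0.1256, 0.154]
eef_rot: [-0.115, 0.993, -0.0, -0.0]
ft_force: [0.3, -1.3, -0.5]
width: 0.0118
grip_force: 40.0
green [366 197  13  13 129] [371.9 203.1] [0.564  0.1484 0.083 ]
red [312 174  14  15 157] [318.5 181. ] [0.5588 0.1166 0.083 ]
t 21.85 pos [0.6    0.1257 0.1545] yaw -166.81 q7 1.68 F [-0.2  0.  -1. ] w 0.0118 | SHIFT [-0.    0.02  0.15] TURN -0.01
t 21.85 pos [0.6    0.1257 0.1545] yaw -166.81 q7 1.68 F [-0.2  0.  -1. ] w 0.0118 | SHIFT [0.02 0.02 1.08] TURN -0.01
```

```bash
python3 -m crank '[[[0.02,0.02,0.6],0],[[0,0,0.3],0],[[0,0,0.2],0],[[0,0,0.1],0],[[0,0,0.1],0],[[0,0,0],0]]'
```

```text
time: 22.6
ee_pos: [0.599, 0.1267, 0.1148]
eef_rot: [-0.115, 0.993, 0.0, 0.0]
ft_force: [-0.3, -0.0, -1.0]
width: 0.0118
grip_force: 40.0
```

This key is going in with no resistance. I continue to home.

```bash
python3 -m crank '[[[0,0,0.25],0],[[0,0,0.25],0],[[0,0,0.08],0],[[0,0,0.05],0],[[0,0,0],0]]'
```

```text
time: 23.22
ee_pos: [0.5988, 0.1267, 0.0972]
eef_rot: [-0.115, 0.993, 0.0, -0.0]
ft_force: [-6.2, -0.9, 12.1]
width: 0.012
grip_force: 40.0
```

It is home, with TCP at 0.097 and 12 N of contact force. I relax the press slightly and turn clockwise, watching the moment.

```bash
python3 -m crank '[[[0,0,-0.03],0],[[0,0,0],0.8],[[0,0,0],0.8],[[0,0,0],0.8],[[0,0,0],0.8],[[0,0,0],0.8],[[0,0,0],0.8],[[0,0,0],0.8],[[0,0,0],0]]'
cat > st.py <<'E'
from h import *
s=sensors.read_state(); print(s['torque'].round(2)); plan([.5998,.1262,.0972],133.2)
E
python3 st.py
```

```text
time: 24.35
ee_pos: [0.5996, 0.1269, 0.0972]
eef_rot: [0.271, 0.962, 0.0, 0.001]
ft_force: [0.8, -0.1, 3.0]
width: 0.0122
grip_force: 40.0
[-0.04 -0.25 -0.04]
t 24.35 pos [0.5996 0.1269 0.0972] yaw 148.5 q7 0.98 F [ 0.8 -0.1  3. ] w 0.0122 | SHIFT [-0.02 -0.02  0.  ] TURN 1.91
```

```bash
python3 -m crank '[[[0,0,0],0.7],[[0,0,0],0.7],[[0,0,0],0.5],[[0,0,0],0]]'; python3 st.py
python3 -m crank '[[[0,0,0],0.2],[[0,0,0],0.2],[[0,0,0],0]]'; python3 st.py
```

```text
time: 24.85
ee_pos: [0.5996, 0.1269, 0.0972]
eef_rot: [0.395, 0.919, 0.0, 0.001]
ft_force: [2.1, 0.7, 3.4]
width: 0.0118
grip_force: 40.0
[ 0.   -0.56  0.04]
t 24.85 pos [0.5996 0.1269 0.0972] yaw 133.42 q7 0.74 F [2.1 0.7 3.4] w 0.0118 | SHIFT [-0.02 -0.01  0.  ] TURN 0.03
time: 25.22
ee_pos: [0.5995, 0.1269, 0.0972]
eef_rot: [0.422, 0.907, 0.0, 0.001]
ft_force: [4.1, 0.5, 4.2]
width: 0.012
grip_force: 41.0
[ 0.04 -1.11  0.81]
t 25.225 pos [0.5995 0.1269 0.0972] yaw 130.1 q7 0.69 F [4.1 0.5 4.2] w 0.012 | SHIFT [-0.02 -0.01  0.  ] TURN -0.39
```

The moment jumped to 0.8 N m, so it is at the stop. One more small push, then release and rise.

```bash
python3 -m crank '[[[0,0,0],0.25],[[0,0,0],0]]'; python3 st.py
python3 -m crank '[[[0,0,0],-0.3],[[0,0,0],0]]'
python3 -m crank '[[[0,0,0],0],[[0,0,0],0],[[0,0,0],0],[[0,0,0],0],[[0,0,0],0]]' 0.45
python3 -m crank '[[[0,0,-0.5],0],[[0,0,-0.9],0],[[0,0,-0.9],0],[[0,0,-0.9],0],[[0,0,-0.9],0],[[0,0,-0.9],0],[[0,0,0],0]]'
python3 - <<'E'
from h import *
im,K,T=look('wrist'); cv2.imwrite('pics/end.png',im[:,:,::-1]); plan([.6,.126,.25])
im,K,T=look('top'); cv2.imwrite('pics/endtop.png',im[:,:,::-1])
E
```

```text
time: 25.48
ee_pos: [0.5994, 0.127, 0.0972]
eef_rot: [0.438, 0.899, 0.0, 0.0]
ft_force: [4.4, 0.8, 5.6]
width: 0.0125
grip_force: 42.2
[ 0.08 -1.02  0.95]
t 25.475 pos [0.5994 0.127  0.0972] yaw 128.03 q7 0.66 F [4.4 0.8 5.6] w 0.0125 | SHIFT [-0.03 -0.01  0.  ] TURN -0.65
time: 25.72
ee_pos: [0.5994, 0.127, 0.0973]
eef_rot: [0.419, 0.908, 0.001, 0.0]
ft_force: [4.3, 0.4, 4.5]
width: 0.0118
grip_force: 40.4
time: 26.35
ee_pos: [0.5988, 0.1267, 0.0968]
eef_rot: [0.419, 0.908, -0.0, -0.0]
ft_force: [0.1, 0.9, 0.6]
width: 0.0388
grip_force: 0.0
time: 27.22
ee_pos: [0.6001, 0.1265, 0.2499]
eef_rot: [0.419, 0.908, 0.002, 0.002]
ft_force: [-0.2, 0.2, -0.1]
width: 0.0393
grip_force: 0.0
t 27.275 pos [0.5994 0.1266 0.2483] yaw 130.44 q7 0.63 F [ 0.3 -1.6 -0.2] w 0.039 | SHIFT [-0.03  0.   -0.06] TURN 0
```

View pics/end.png

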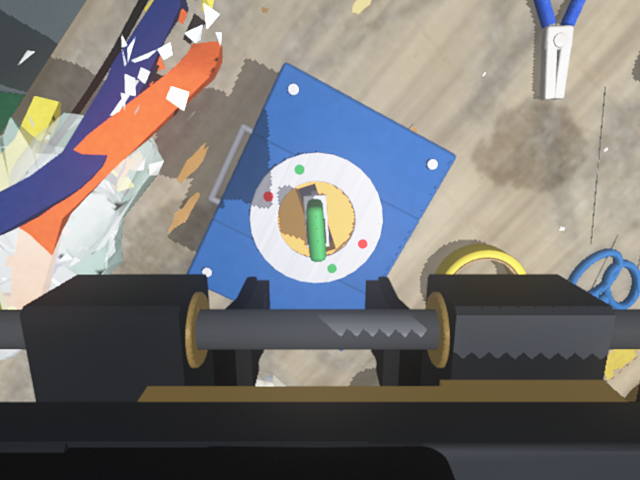

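The final view shows the key standing in the lock at (316,230). The visible hole at (306,190) lies on the line through the green dots (299,170) and (332,268), so the lock is at its unlocked stop. The gripper is clear.

```bash
python3 -c "
from bench import r
print(r.close_job())"
```

```text
the job is handed in; nothing more can be done
None
```

The fitting key, the one further from the lock box, went fully home, was turned clockwise to the stop and is standing in the lock; the other key is back in its stand slot, and the job was handed in at about 27 s.

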